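# Stack the spice tins for the veranda and ring

## Robot

A 6-joint arm with a two-finger parallel gripper is mounted at the origin on the work surface. World frame = base frame: x ahead of the robot, y to its left, z up, the work surface at z = 0. Lengths are in m, angles in degrees, forces in N, time in s.
With the tool pointing down it reaches from about 0.35 to 0.875 m from the base axis. Payload 4.2 kg.
Tool frame: the origin (TCP) lies at the very end of the fingers, on their centre line; the grasp point (between the pads) lies 19 mm behind it; z points along the fingers, y is the line along which they close (so a half turn about z gives the same grasp; the last joint's range is limited). The gripper opens to 87 mm and grips with 3 to 60 N. Pads are 19 mm wide; open, the fingers measure 117 mm over their backs; the gripper's body (75 mm by 190 mm) begins 51 mm behind the grasp point.
Start: joints at [-52.277, 22.042, 0.453, 0, -68.411, -14.817], TCP at [0.243, -0.576, 0.223] pointing down, gripper open.
Joint ranges: [-179.83, 179.83], [-69.29, 118.12], [-61.27, 80.66], [-181.25, 117.63], [-171.15, -9.14], [-177.46, 177.46]. Speed limits (degrees/s): [159.86, 159.86, 180, 180, 180, 180].

## Interface

Orientations are given as a 3x3 rotation matrix whose columns are the frame's x, y, z axes.
In Python, from station import r gives the robot as it stands.
- The arm moves only by the tool jog_arm, never from a script. Its argument "plan" is text: rows parted by semicolons, each of 7 numbers parted by spaces: the shift along the tool's x, y, z normalised to -1 to 1, where 1 is 0.025 m, then the turn, a rotation vector about the tool's x, y, z normalised to -1 to 1, where 1 is 8 degrees, then the closure, from -1 (fully open) to 1 (shut). A call has exactly 10 rows; each row shifts and turns the commanded pose from where the row before left it, along the tool's axes as they then stand; what a row does not reach is not made up. A row lasts 1/10 s, in which the tool goes at most 50 mm and 8.59 degrees, less where a joint would pass 70% of its speed; a pose out of reach is approached as far as the arm can. A call with a number of a shift or a turn outside -1 to 1 is refused whole. A call with a gripper value outside its range is refused whole. The fingers move at their own pace and stop on an object; the grip force is fixed at half the most. Time passes only in rows, so rows that do not move let the fingers close, or fill a call up. It gives the time, the measured TCP pose, the force, the opening and the grip force at its end, in the units of the state.
- r.sense(): the state, without advancing time (a new reading comes with each control period).
- r.capture(name): name is "side" or "top"; returns (picture, depth): 480x640x3 uint8, red, green, blue; 480x640 float32, m along the optical axis (not along the pixel's ray), 0 where there is no reading.
- r.get_calibration(name): a dict with "mtx" (3x3 intrinsics, pixels), "distortion" ([k1, k2, p1, p2, k3] as OpenCV has them; the pictures are not rectified), "extrinsics" (4x4, takes a point from camera to world coordinates). Camera axes: x right, y up, looking along -z (the intrinsics and any distortion apply to the point x, -y, -z); pixel columns grow to the right and rows downward; lengths in m; the calibration is good to about 2 mm. A picture is of the moment at which its call begins. get_calibration takes no time and is no camera call.
- r.finish_job(): hands the job in; it is judged then, once.
The state is a dict: "time_s": time; "joints": joint angles; "joint_velocities": joint speeds; "effort": joint torques, N m; "tcp_pos": TCP position; "ee_rot": TCP orientation; "wrist_force": force on the tool from outside, world axes, zero at the start; "moment": the same for the moment, N m; "gripper_width": opening from 0.0 (shut) to 1.0 (fully open); "gripper_force": force on a finger pad.
Only numpy, scipy, OpenCV 4.12 (cv2) and the standard library are available. Lean on these libraries where they do the work, as an engineer would, in place of code of your own. Each camera call takes 0.05 s, during which the arm holds its last target. There are 200 camera calls.

## Task

Lift the hinged lid of the teak chest open until it rests on its stop and leave it open, then stack all the spice tins, those from the chest and those standing about on the sideboard, right way up and squarely on one another in a single column in the middle of the marble coaster, in line with its sides. When the column is complete, press the red call button fully down and release it, so that someone comes to fetch them. Leave the decanter and the two tumblers where they stand.

Things in the scene. Friction and masses are not known exactly. Their poses are not given: they have to be found in the camera images.
- lid (a joint): chest lid, rad: 0 closed, 1.9 open against its stop (leaning back past upright); it falls shut from below about 1.5 and falls open beyond that
- lid_handle (a point): centre of the brass bar on top of the lid, 11 mm thick and 100 mm long, running along the point's y; its axis is 35 mm above the lid's top face, 14 mm from the lid's front edge; point axes turn with the lid (closed: the chest's axes)
- lid_hinge (a point): middle of the lid's hinge line, which runs along this point's y on the chest's far rim (closed: 146 mm behind and 43 mm below the bar's axis); the lid is 160 x 262 x 8 mm
- chest: fixed low teak chest, 160 mm (x) by 262 mm (y), 46 mm high, open at the top under the lid, walls and floor 6 mm thick; origin at the centre of its underside, the hinge on its +x side; holds up to three tins in a row along its y, about 82 mm apart, on its floor
- coaster: fixed white marble coaster, 100 mm square, 6 mm thick, with a thin brass square inlaid; origin at the centre of its underside, x and y square to its sides
- coaster_top (a point): centre of the coaster's top face
- bell (a joint): travel of the red call button, m: 0 up, 0.006 fully down (about 5 N)
- bell_top (a point): centre of the top of the red button, 32 mm across, in a loose round brass puck 48 mm across that stands on the sideboard; its top is 22 mm above the sideboard and 10 mm above the housing; it moves straight down
- tin1: closed square red spice tin with a steel lid, 54 x 54 mm and 32 mm high; origin at the centre of its underside, z up through its lid, x and y square to its sides. If present it starts inside the chest.
- tin2: closed square green spice tin with a steel lid, 54 x 54 mm and 32 mm high; origin at the centre of its underside, z up through its lid, x and y square to its sides. If present it starts inside the chest.
- tin3: closed square yellow spice tin with a steel lid, 54 x 54 mm and 32 mm high; origin at the centre of its underside, z up through its lid, x and y square to its sides. If present it starts inside the chest.
- tin4: closed square blue spice tin with a steel lid, 54 x 54 mm and 32 mm high; origin at the centre of its underside, z up through its lid, x and y square to its sides. If present it starts on the open sideboard.
- tin5: closed square orange spice tin with a steel lid, 54 x 54 mm and 32 mm high; origin at the centre of its underside, z up through its lid, x and y square to its sides. If present it starts on the open sideboard.
- tin6: closed square white spice tin with a steel lid, 54 x 54 mm and 32 mm high; origin at the centre of its underside, z up through its lid, x and y square to its sides. If present it starts on the open sideboard.
- decanter: slim glass decanter with a steel cap, 76 mm across, 212 mm high, origin under its centre; leave alone
- tumbler1: heavy glass tumbler, 76 mm across, 90 mm high, origin under its centre; leave alone
- tumbler2: the other tumbler, alike; leave alone
Things that resemble listed ones, but are neither listed nor needed, are in the scene too. What is shaped like the tin5 but pink or purple is not meant. Of the things shaped like the tin4, the blue one is meant.

How it is judged (in metres and radians):
On the way, in this order (a step that is already met when the one before it is completed fails the run):
1. the chest's lid is open and rests on its stop (value of joint lid above 1.82 rad), for 0.2 s.
2. all tins stand in one square column on the coaster (horizontal distance between each of tin1, tin2, tin3, tin4, tin5, tin6 and coaster_top below 0.01 m and angle between each of tin1, tin2, tin3, tin4, tin5, tin6's own z axis and vertical below 0.08 rad and (angle between the x axis of tin1 and the x axis of coaster, either way round below 0.14 rad or angle between the x axis of tin1 and the y axis of coaster, either way round below 0.14 rad) and linear speed of each of tin1, tin2, tin3, tin4, tin5, tin6 below 0.03 m/s and (angle between the x axis of tin2 and the x axis of coaster, either way round below 0.14 rad or angle between the x axis of tin2 and the y axis of coaster, either way round below 0.14 rad) and (angle between the x axis of tin3 and the x axis of coaster, either way round below 0.14 rad or angle between the x axis of tin3 and the y axis of coaster, either way round below 0.14 rad) and (angle between the x axis of tin4 and the x axis of coaster, either way round below 0.14 rad or angle between the x axis of tin4 and the y axis of coaster, either way round below 0.14 rad) and (angle between the x axis of tin5 and the x axis of coaster, either way round below 0.14 rad or angle between the x axis of tin5 and the y axis of coaster, either way round below 0.14 rad) and (angle between the x axis of tin6 and the x axis of coaster, either way round below 0.14 rad or angle between the x axis of tin6 and the y axis of coaster, either way round below 0.14 rad)), for 0.3 s.
3. the call button is fully down (value of joint bell above 0.005 m), for 0.05 s.
4. the call button is released (value of joint bell below 0.001 m), for 0.1 s.
At the end, for the whole second after the job is handed in: Every tin present stands right way up in one column on the coaster, at rest: each tin's centre within 10 mm (horizontally) of the coaster's centre, its sides within 0.14 rad of the coaster's, tilt under 0.08 rad; the lid is open on its stop (over 1.82 rad) and the button is up again (all of step 2 and value of joint lid above 1.82 rad and value of joint bell below 0.001 m); the robot touches nothing.
It fails at once if the decanter or a tumbler is shifted by more than 40 mm or tipped (distance of any of decanter, tumbler1, tumbler2 from where it was at the start of the episode above 0.04 m or angle between any of decanter, tumbler1, tumbler2's own z axis and vertical above 0.4 rad).
Of tin1, tin2, tin3, tin4, tin5, tin6 only 4 to 6 are there at a start; the rules pass over those that are not, and their reading is None.
At some moment in a run one of bell_base may be knocked a few centimetres aside while the robot is not near it.
Once in a run the grip may slacken for a moment while it holds something.
It also fails if it takes over 208 s, if anything falls off the work surface, if the arm or the gripper's body presses on something with over 40 N, if the wrist force passes 120 N, or if a joint passes its speed limit or range.

## Working session

There is one attempt and no reset: what is moved stays moved. The work goes in short steps, Python scripts to look and compute and a tool call to move; the robot and the scene stay as the last step left them, time stands still between calls to the robot, and variables do not carry over. Pictures are saved under pics/ and viewed, at most 14 in all, crops included, and the job is handed in when it is done.

Besides the shell and the picture viewer there is one more tool, called after "Call:" as name(argument=value, ...) on one line, values as JSON. jog_arm: Moves the arm, as the interface text tells. Scaled input: -1 to 1 covers 0.025 m each way for a shift and 8 degrees each way for a turn. Its arguments: {"type":"object","properties":{"plan":{"type":"string"}},"required":["plan"]}

```bash
ls; mkdir -p pics
cat > h.py <<'E'
import numpy as np, cv2
from station import r
def snap(cam,name=None):
    p,d=r.capture(cam)
    if name: cv2.imwrite(f'pics/{name}.png',p[...,::-1])
    return p,d
def cloud(cam,d):
    c=r.get_calibration(cam);K=np.array(c['mtx']);D=np.array(c['distortion'],float);E=np.array(c['extrinsics'])
    v,u=np.mgrid[0:480,0:640]
    n=cv2.undistortPoints(np.stack([u,v],-1).reshape(-1,1,2).astype(float),K,D).reshape(480,640,2)
    P=np.stack([n[...,0]*d,-n[...,1]*d,-d,np.ones_like(d)],-1)
    W=(P@E.T)[...,:3]; W[d==0]=np.nan
    return W
E
python3 - <<'E'
from h import *
for c in('top','side'):
    p,d=snap(c,c+'0'); W=cloud(c,d); np.savez(c+'0',p=p,d=d,W=W)
    print(r.get_calibration(c))
print(r.sense())
E
```

```text
pics
{'mtx': array([[577.47924393,   0.        , 320.56411096],
       [  0.        , 577.47924393, 242.00425544],
       [  0.        ,   0.        ,   1.        ]]), 'distortion': array([-0.15839239,  0.        ,  0.        ,  0.        ,  0.        ]), 'extrinsics': array([[ 0.00324741,  0.99885094, -0.04781473,  0.45553994],
       [-0.99999053,  0.00310518, -0.00304852, -0.07915165],
       [-0.00289655,  0.04782418,  0.99885157,  1.24579839],
       [ 0.        ,  0.        ,  0.        ,  1.        ]])}
{'mtx': array([[554.7533113 ,   0.        , 319.95927427],
       [  0.        , 554.7533113 , 235.47540505],
       [  0.        ,   0.        ,   1.        ]]), 'distortion': array([0.03567799, 0.        , 0.        , 0.        , 0.        ]), 'extrinsics': array([[ 0.98257617, -0.14082005,  0.12130039,  0.66686324],
       [ 0.18529393,  0.69128157, -0.6984239 , -0.95711492],
       [ 0.01449937,  0.70873091,  0.7053299 ,  0.99079274],
       [ 0.        ,  0.        ,  0.        ,  1.        ]])}
{'time_s': 0.1, 'joints': array([-5.22758339e+01,  2.20865534e+01,  3.86575744e-01, -2.33313732e-02,
       -6.84109550e+01, -1.48156076e+01]), 'joint_velocities': array([ 0.00631316, -0.18006714,  0.21575577,  0.12668983,  0.06019238,
       -0.06040114]), 'effort': array([-3.72531340e-04, -3.91689491e+01,  1.87935412e+01,  4.23190311e+00,
        1.34506042e-02, -7.88112743e-05]), 'tcp_pos': array([ 0.24307399, -0.57520787,  0.22156499]), 'ee_rot': array([[-9.21185669e-01, -3.89122320e-01, -8.85136546e-04],
       [-3.89123305e-01,  9.21183991e-01,  1.76307246e-03],
       [ 1.29322770e-04,  1.96854434e-03, -9.99998054e-01]]), 'wrist_force': array([0.78441425, 0.07286712, 0.27251403]), 'moment': array([-0.02792903,  0.00731512, -0.01722034]), 'gripper_force': 0.0, 'gripper_width': 0.99639573892559}
```

View pics/top0.png

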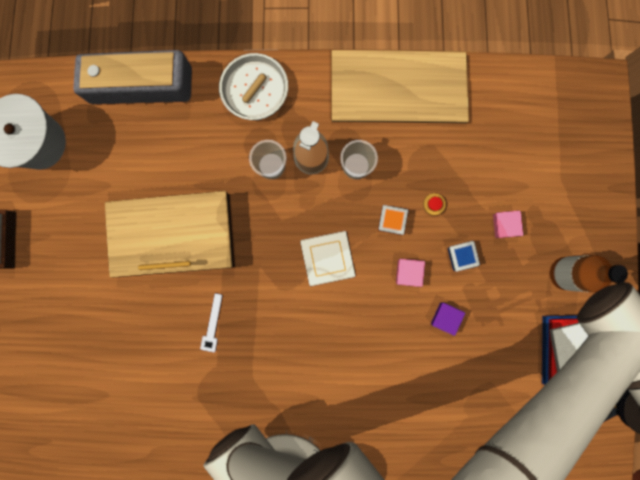

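View pics/side0.png

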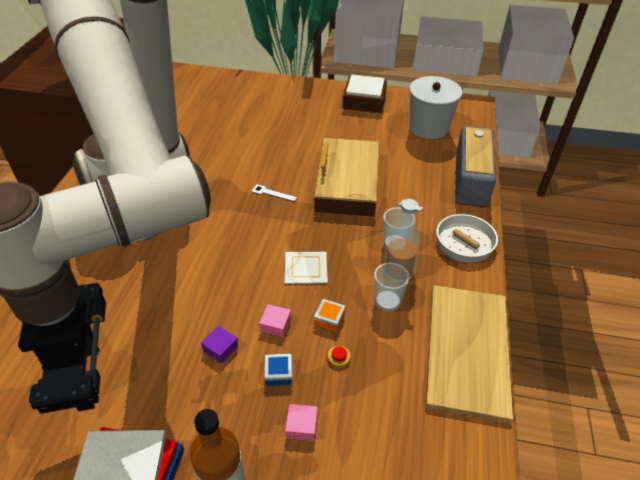

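Top picture: chest at (170,235) with its bar at (165,265), coaster (328,258), decanter (310,150), tumblers (268,158)/(359,158), bell (435,204). Tin-like things: orange (394,220), blue (465,256), pink (411,272) and (509,224), purple (448,318). Orange and blue have the steel lid rims and named colours, so they are the ones meant; no white tin is seen yet. The crop confirms below.

```bash
cat >> h.py <<'E'
def rect(W,mask):
    """min-area rectangle (centre, size, angle mod 90) of world xy under mask"""
    q=W[mask]; q=q[~np.isnan(q[:,0])]
    if len(q)<8: return None
    (c,s,a)=cv2.minAreaRect(q[:,:2].astype(np.float32))
    a=(a+45)%90-45
    return np.round(c,4),np.round(s,4),round(a,1),round(float(np.median(q[:,2])),4),len(q)
def blob(W,box,z0,z1):
    u0,v0,u1,v1=box; m=np.zeros(W.shape[:2],bool); m[v0:v1,u0:u1]=1
    return m&(W[...,2]>z0)&(W[...,2]<z1)
E
python3 - <<'E'
from h import *
t=np.load('top0.npz');W=t['W'];p=t['p'].astype(int)
for n,b,z0,z1 in [('orange',(370,195,420,245),.022,.042),('blue',(440,232,490,280),.022,.042),('pinkA',(390,250,435,295),.022,.042),('coaster',(290,222,366,295),.003,.012),
 ('bell',(415,185,455,222),.008,.035),('lid',(95,180,245,285),.045,.065),('bar',(125,240,215,285),.072,.12),('dec',(285,115,335,185),.15,.25),('tum1',(245,135,292,182),.06,.12),('tum2',(335,135,382,182),.06,.12)]:
    m=blob(W,b,z0,z1)
    print(n,rect(W,m))
hsv=cv2.cvtColor(t['p'],cv2.COLOR_RGB2HSV)
m=(hsv[...,1]<70)&(hsv[...,2]>150); m[:222]=0;m[295:]=0;m[:,:290]=0;m[:,366:]=0
print('coaster white',rect(W,m))
s=np.load('side0.npz')
hs=cv2.cvtColor(s['p'],cv2.COLOR_RGB2HSV)
m=(hs[...,1]<70)&(hs[...,2]>150); m[:245]=0;m[290:]=0;m[:,:275]=0;m[:,335:]=0
print('coaster side',rect(s['W'],m))
for n,b in [('orange',(305,292,352,330)),('blue',(255,345,302,390))]: print('side',n,rect(s['W'],blob(s['W'],b,.025,.042)))
print('side bar',rect(s['W'],blob(s['W'],(310,130,335,190),.072,.12)),'side bell',rect(s['W'],blob(s['W'],(325,340,355,370),.017,.035)),'side lid',rect(s['W'],blob(s['W'],(310,130,385,220),.045,.065)))
cv2.imwrite('pics/crop.png',cv2.resize(t['p'][180:300,370:500,::-1],None,fx=5,fy=5,interpolation=cv2.INTER_CUBIC))
E
```

```text
orange (array([ 0.561 , -0.2286]), array([0.0544, 0.0541]), -10.5, 0.0324, 661)
blue (array([ 0.4862, -0.3808]), array([0.0546, 0.0554]), 14.0, 0.0321, 639)
pinkA (array([ 0.451 , -0.2654]), array([0.0547, 0.0544]), -6.2, 0.0322, 652)
coaster (array([ 0.4808, -0.0904]), array([0.1551, 0.1618]), 0.2, 0.0061, 2479)
bell (array([ 0.5971, -0.3207]), array([0.0492, 0.0489]), 33.3, 0.0157, 375)
lid (array([0.5286, 0.2469]), array([0.1616, 0.264 ]), 4.9, 0.0555, 8992)
bar (array([0.4636, 0.2402]), array([0.0113, 0.1083]), 5.5, 0.0948, 285)
dec (array([ 0.6975, -0.0562]), array([0.0391, 0.0506]), 37.2, 0.2112, 519)
tum1 (array([0.6809, 0.0332]), array([0.0734, 0.075 ]), -40.2, 0.0878, 466)
tum2 (array([ 0.6817, -0.152 ]), array([0.0736, 0.0749]), -44.7, 0.088, 477)
coaster white (array([ 0.4805, -0.0905]), array([0.1006, 0.1006]), 12.0, 0.0065, 1969)
coaster side (array([ 0.4834, -0.0915]), array([0.1008, 0.1037]), 12.0, 0.0064, 1202)
side orange (array([ 0.5635, -0.2302]), array([0.0575, 0.0549]), -11.5, 0.0324, 556)
side blue (array([ 0.4868, -0.3823]), array([0.0542, 0.0569]), 13.3, 0.0325, 698)
side bar (array([0.4654, 0.2403]), array([0.0108, 0.1141]), 4.4, 0.094, 111) side bell (array([ 0.6005, -0.3231]), array([0.0311, 0.0325]), -28.5, 0.0227, 180) side lid (array([0.5326, 0.2447]), array([0.1626, 0.271 ]), 5.0, 0.055, 3528)
```

View pics/crop.png

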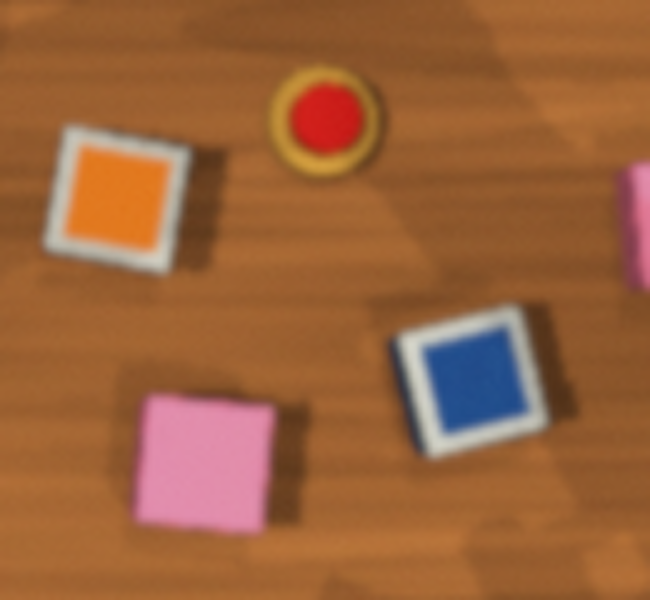

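Crop confirms: orange (394,220) and blue (465,256) carry the steel rims; the plain pink and purple blocks are lookalikes. Now move over the chest's bar.

Call:
jog_arm(plan="0 0 0 0 0 -0.9 -1;0 0 0 0 0 -0.9 -1;0 0 0 0 0 -0.9 -1;0 0 0 0 0 -0.9 -1;0 0 0 0 0 -0.9 -1;0 0 0 0 0 -0.9 -1;0 0 0 0 0 -0.9 -1;0 0 0 0 0 -0.9 -1;0 0 0 0 0 -0.9 -1;0 0 0 0 0 -0.9 -1")

```text
time_s: 1.1
tcp_pos: [0.2431, -0.5753, 0.2219]
ee_rot: [[0.091, -0.996, -0.001], [-0.996, -0.091, 0.001], [-0.001, 0.0, -1.0]]
wrist_force: [-0.3, 0.0, 0.9]
gripper_width: 0.996
gripper_force: 0.0
```

Call:
jog_arm(plan="-1 -0.36 0 0 0 0 -1;-1 -0.36 0 0 0 0 -1;-1 -0.36 0 0 0 0 -1;-1 -0.36 0 0 0 0 -1;-1 -0.36 0 0 0 0 -1;-1 -0.36 0 0 0 0 -1;-1 -0.36 0 0 0 0 -1;-1 -0.36 0 0 0 0 -1;-1 -0.36 0 0 0 0 -1;-1 -0.36 0 0 0 0 -1")

```text
time_s: 2.1
tcp_pos: [0.3114, -0.3177, 0.2222]
ee_rot: [[0.085, -0.996, -0.001], [-0.996, -0.085, 0.0], [-0.001, 0.0, -1.0]]
wrist_force: [-0.4, 0.8, 0.6]
gripper_width: 0.999
gripper_force: 0.0
```

Call:
jog_arm(plan="-1 -0.36 0.1 0 0 0 -1;-1 -0.36 0.1 0 0 0 -1;-1 -0.36 0.1 0 0 0 -1;-1 -0.36 0.1 0 0 0 -1;-1 -0.36 0.1 0 0 0 -1;-1 -0.36 0.1 0 0 0 -1;-1 -0.36 0.1 0 0 0 -1;-1 -0.36 0.1 0 0 0 -1;-1 -0.36 0.1 0 0 0 -1;-1 -0.36 0.1 0 0 0 -1")

```text
time_s: 3.1
tcp_pos: [0.3797, -0.0611, 0.1973]
ee_rot: [[0.086, -0.996, -0.0], [-0.996, -0.086, 0.0], [-0.0, 0.0, -1.0]]
wrist_force: [0.4, -0.3, -0.9]
gripper_width: 1.0
gripper_force: 0.0
```

Call:
jog_arm(plan="-0.9 -0.34 0.1 0 0 0 -1;-0.9 -0.34 0.1 0 0 0 -1;-0.9 -0.34 0.1 0 0 0 -1;-0.9 -0.34 0.1 0 0 0 -1;-0.9 -0.34 0.1 0 0 0 -1;-0.9 -0.34 0.1 0 0 0 -1;-0.9 -0.34 0.1 0 0 0 -1;-0.9 -0.34 0.1 0 0 0 -1;-0.9 -0.34 0.1 0 0 0 -1;-0.9 -0.34 0.1 0 0 0 -1")

```text
time_s: 4.1
tcp_pos: [0.4452, 0.1702, 0.1721]
ee_rot: [[0.086, -0.996, -0.001], [-0.996, -0.086, -0.0], [0.0, 0.001, -1.0]]
wrist_force: [0.3, 0.1, 0.0]
gripper_width: 1.003
gripper_force: 0.0
```

Call:
jog_arm(plan="-0.9 -0.34 0 0 0 0 -1;-0.9 -0.34 0 0 0 0 -1;-0.9 -0.34 0 0 0 0 -1;0 0 0.5 0 0 0 -0.3;0 0 0.5 0 0 0 -0.3;0 0 0.5 0 0 0 -0.3;0 0 0.5 0 0 0 -0.3;0 0 0 0 0 0 -0.3;0 0 0 0 0 0 -0.3;0 0 0 0 0 0 -0.3")

```text
time_s: 5.1
tcp_pos: [0.4653, 0.239, 0.1232]
ee_rot: [[0.086, -0.996, 0.001], [-0.996, -0.086, 0.001], [-0.001, -0.001, -1.0]]
wrist_force: [0.2, 0.3, -0.6]
gripper_width: 0.655
gripper_force: 0.0
```

Run:
```python
from h import *
for c in('top','side'):
    p,d=snap(c,c+'1'); W=cloud(c,d); np.savez(c+'1',p=p,d=d,W=W)
p=np.load('top1.npz')['p'];s=np.load('side1.npz')['p']
a=cv2.resize(p,(400,300));b=cv2.resize(s,(400,300))
cv2.imwrite('pics/both1.png',np.hstack([a,b])[...,::-1])
```

```text
(no output)
```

View pics/both1.png

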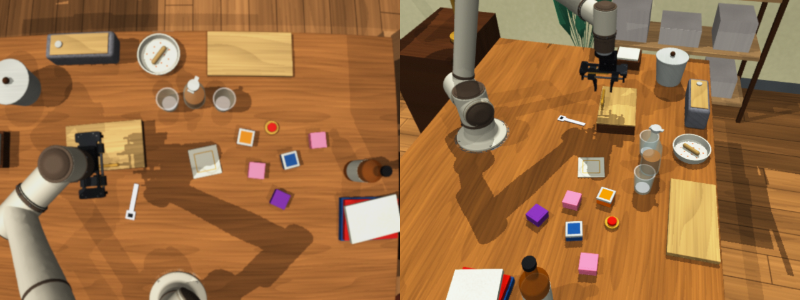

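The pictures show no white tin anywhere on the sideboard (only books at right, (370,220)); so the tins are orange, blue and those in the chest. The gripper is above the bar; descend and grip.

Call:
jog_arm(plan="0 0 0.3 0 0 0 -0.3;0 0 0.3 0 0 0 -0.3;0 0 0.3 0 0 0 -0.3;0 0 0.3 0 0 0 -0.3;0 0 0.3 0 0 0 -0.3;0 0 0.3 0 0 0 -0.3;0 0 0.3 0 0 0 -0.3;0 0 0 0 0 0 1;0 0 0 0 0 0 1;0 0 0 0 0 0 1")

```text
time_s: 6.2
tcp_pos: [0.4652, 0.239, 0.0704]
ee_rot: [[0.086, -0.996, 0.001], [-0.996, -0.086, 0.0], [-0.0, -0.001, -1.0]]
wrist_force: [-0.1, -0.4, -0.3]
gripper_width: 0.459
gripper_force: 0.0
```

Call:
jog_arm(plan="0 0 0 0 0 0 1;0 0 0 0 0 0 1;0 0 0 0 0 0 1;0 0 0 0 0 0 1;0 0 0 0 0 0 1;0 0 0 0 0 0 1;0 0 0 0 0 0 1;0 0 0 0 0 0 1;0 0 0 0 0 0 1;0 0 0 0 0 0 1")

```text
time_s: 7.2
tcp_pos: [0.4645, 0.2387, 0.0701]
ee_rot: [[0.085, -0.996, -0.001], [-0.996, -0.085, -0.0], [0.0, 0.001, -1.0]]
wrist_force: [-5.2, 0.3, 4.8]
gripper_width: 0.115
gripper_force: 30.0
```

Run:
```python
import numpy as np
# arc of the bar, steps in (forward=-tool y, up=-tool z), units of 25 mm, tool kept vertical
th=np.radians(np.r_[0:96:5]); x=-.146*np.cos(th)+.043*np.sin(th); z=.146*np.sin(th)+.043*np.cos(th)
for i in range(1,len(th)): print(np.degrees(th[i]).round(),round(-(x[i]-x[i-1])/.025,2),round(-(z[i]-z[i-1])/.025,2))
```

```text
5.0 -0.17 -0.5
10.0 -0.22 -0.49
15.0 -0.26 -0.46
20.0 -0.3 -0.44
25.0 -0.33 -0.41
30.0 -0.37 -0.38
35.0 -0.4 -0.35
40.0 -0.43 -0.31
45.0 -0.45 -0.27
50.0 -0.48 -0.23
55.0 -0.5 -0.19
60.0 -0.51 -0.15
65.0 -0.52 -0.1
70.0 -0.53 -0.06
75.0 -0.53 -0.01
80.0 -0.53 0.04
85.0 -0.52 0.08
90.0 -0.52 0.13
95.0 -0.5 0.17
```

Call:
jog_arm(plan="0 -0.17 -0.5 0 0 0 1;0 -0.22 -0.49 0 0 0 1;0 -0.26 -0.46 0 0 0 1;0 -0.3 -0.44 0 0 0 1;0 -0.33 -0.41 0 0 0 1;0 -0.37 -0.38 0 0 0 1;0 -0.4 -0.35 0 0 0 1;0 -0.43 -0.31 0 0 0 1;0 -0.45 -0.27 0 0 0 1;0 -0.48 -0.23 0 0 0 1")

```text
time_s: 8.2
tcp_pos: [0.5492, 0.2459, 0.1679]
ee_rot: [[0.087, -0.996, -0.001], [-0.996, -0.087, -0.001], [0.001, 0.001, -1.0]]
wrist_force: [-1.6, 0.5, 1.0]
gripper_width: 0.119
gripper_force: 2.8
```

Call:
jog_arm(plan="0 0 0 0 0 0 1;0 0 0 0 0 0 1;0 0 0 0 0 0 1;0 0 0 0 0 0 1;0 0 0 0 0 0 1;0 0 0 0 0 0 1;0 0 0 0 0 0 1;0 0 0 0 0 0 1;0 0 0 0 0 0 1;0 0 0 0 0 0 1")

```text
time_s: 9.2
tcp_pos: [0.55, 0.2461, 0.1666]
ee_rot: [[0.086, -0.996, 0.001], [-0.996, -0.086, 0.0], [0.0, -0.001, -1.0]]
wrist_force: [-3.1, 0.8, 5.3]
gripper_width: 0.115
gripper_force: 29.9
```

Run:
```python
from h import *
p,d=snap('side'); cv2.imwrite('pics/lid.png',cv2.resize(p[60:240,250:450,::-1],None,fx=3,fy=3))
```

```text
(no output)
```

View pics/lid.png

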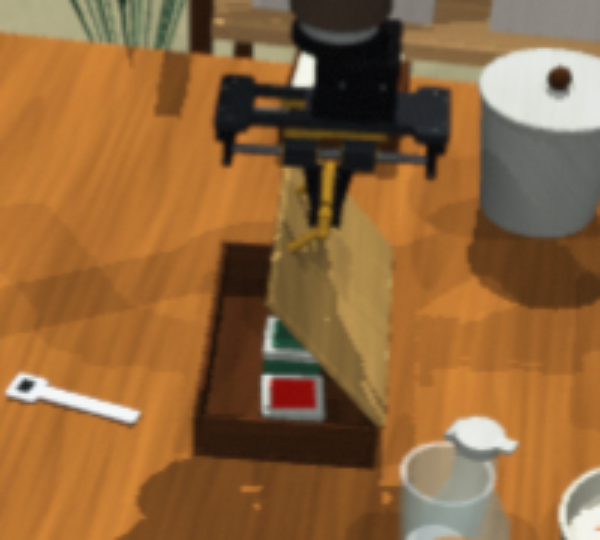

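The lid is held at about 50°, with red and green tins visible inside. Carry on along the arc.

Call:
jog_arm(plan="0 -0.5 -0.19 0 0 0 1;0 -0.51 -0.15 0 0 0 1;0 -0.52 -0.1 0 0 0 1;0 -0.53 -0.06 0 0 0 1;0 -0.53 -0.01 0 0 0 1;0 -0.53 0.04 0 0 0 1;0 -0.52 0.08 0 0 0 1;0 -0.52 0.13 0 0 0 1;0 -0.5 0.17 0 0 0 1;0 0 0 0 0 0 1")

```text
time_s: 10.25
tcp_pos: [0.6658, 0.2558, 0.1649]
ee_rot: [[0.085, -0.996, -0.004], [-0.996, -0.085, -0.001], [0.001, 0.004, -1.0]]
wrist_force: [-1.4, 1.2, -3.8]
gripper_width: 0.11
gripper_force: 30.0
```

Call:
jog_arm(plan="0 -0.48 0.21 0 0 0 1;0 -0.46 0.25 0 0 0 1;0 0 0 0 0 0 0.45;0 0 0 0 0 0 0.45;0 0 0 0 0 0 0.45;0 0 0 0 0 0 0.45;0 0 0 0 0 0 0.45;0 0 0 0 0 0 0.45;0 0 -0.3 0 0 0 0.45;0 0 -0.3 0 0 0 0.45")

```text
time_s: 11.25
tcp_pos: [0.689, 0.2579, 0.1719]
ee_rot: [[0.086, -0.996, -0.001], [-0.996, -0.086, -0.0], [0.0, 0.001, -1.0]]
wrist_force: [-0.4, 0.4, -0.6]
gripper_width: 0.273
gripper_force: 0.3
```

Call:
jog_arm(plan="0 0 -0.5 0 0 0 0.45;0 0 -0.5 0 0 0 0.45;0 0 -0.5 0 0 0 0.45;0 0 -0.5 0 0 0 0.45;0 0 -0.5 0 0 0 0.45;0 0 -0.5 0 0 0 0.45;0 0.9 -0.1 0 0 0 0.45;0 0.9 0 0 0 0 0.45;0 0.9 0 0 0 0 0.45;0 0.9 0 0 0 0 0.45")

```text
time_s: 12.25
tcp_pos: [0.5988, 0.2502, 0.2499]
ee_rot: [[0.085, -0.996, 0.0], [-0.996, -0.085, 0.0], [-0.0, -0.0, -1.0]]
wrist_force: [-1.3, -0.5, -0.8]
gripper_width: 0.275
gripper_force: 0.0
```

Call:
jog_arm(plan="0 0.9 0 0 0 0 0.45;0 0.9 0 0 0 0 0.45;0 0.9 0 0 0 0 0.45;0 0.9 0 0 0 0 0.45;0 0.9 0 0 0 0 0.45;0 0.9 0 0 0 0 0.45;0.9 0 0 0 0 0 -1;0.9 0 0 0 0 0 -1;0.9 0 0 0 0 0 -1;0.9 0 0 0 0 0 -1")

```text
time_s: 13.25
tcp_pos: [0.4729, 0.1484, 0.2502]
ee_rot: [[0.086, -0.996, 0.001], [-0.996, -0.086, 0.0], [-0.0, -0.001, -1.0]]
wrist_force: [-0.2, 0.4, -0.0]
gripper_width: 0.552
gripper_force: 0.0
```

Run:
```python
from h import *
for c in('top','side'):
    p,d=snap(c); W=cloud(c,d); np.savez(c+'2',p=p,d=d,W=W)
p=np.load('top2.npz')['p'];s=np.load('side2.npz')['p']
cv2.imwrite('pics/both2.png',np.hstack([cv2.resize(p[150:330,70:270],(400,360)),cv2.resize(s[80:260,230:430],(400,360))])[...,::-1])
```

```text
(no output)
```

View pics/both2.png

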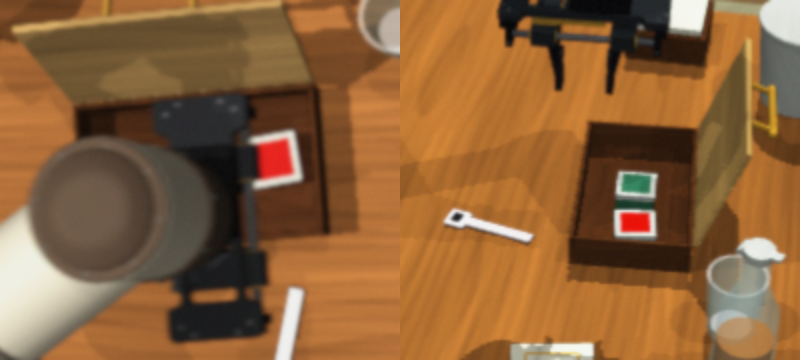

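Lid stands open on its stop; the chest holds red and green only, so the column has four tins: orange, blue, red, green. Now over to orange.

Call:
jog_arm(plan="0 0 0 0 0 1 -0.7;0 0 0 0 0 1 -0.7;0.94 -0.42 0 0 0 0 -0.7;0.94 -0.42 0 0 0 0 -0.7;0.94 -0.42 0 0 0 0 -0.7;0.94 -0.42 0 0 0 0 -0.7;0.94 -0.42 0 0 0 0 -0.7;0.94 -0.42 0 0 0 0 -0.7;0.94 -0.42 0 0 0 0 -0.7;0.94 -0.42 0 0 0 0 -0.7")

```text
time_s: 14.35
tcp_pos: [0.5197, -0.0519, 0.2498]
ee_rot: [[-0.192, -0.981, 0.001], [-0.981, 0.192, 0.0], [-0.0, -0.001, -1.0]]
wrist_force: [-0.2, 0.2, 0.4]
gripper_width: 0.848
gripper_force: 0.0
```

Call:
jog_arm(plan="0.94 -0.43 0 0 0 0 -0.7;0.94 -0.43 0 0 0 0 -0.7;0.94 -0.43 0 0 0 0 -0.7;0.94 -0.43 0 0 0 0 -0.7;0.94 -0.43 0 0 0 0 -0.7;0.94 -0.43 0 0 0 0 -0.7;0.94 -0.43 0 0 0 0 -0.7;0 0 1 0 0 0 -0.7;0 0 1 0 0 0 -0.7;0 0 1 0 0 0 -0.7")

```text
time_s: 15.35
tcp_pos: [0.562, -0.2273, 0.1738]
ee_rot: [[-0.193, -0.981, 0.001], [-0.981, 0.193, 0.0], [-0.0, -0.001, -1.0]]
wrist_force: [0.7, 0.7, -0.3]
gripper_width: 0.849
gripper_force: 0.0
```

Run:
```python
from h import *
p,d=snap('top'); W=cloud('top',d); np.savez('top3',p=p,d=d,W=W)
p2,d2=snap('side'); W2=cloud('side',d2)
def col(p,lo,hi,box):
    h=cv2.cvtColor(p,cv2.COLOR_RGB2HSV);u0,v0,u1,v1=box;m=cv2.inRange(h,lo,hi)>0;k=np.zeros_like(m);k[v0:v1,u0:u1]=m[v0:v1,u0:u1];return k
B=(80,180,250,300)
for n,PP,WW,b in(('top',p,W,B),('side',p2,W2,(230,100,400,240))):
    print(n,'red',rect(WW,col(PP,(0,150,120),(8,255,255),b)),'green',rect(WW,col(PP,(65,80,40),(95,255,255),b)))
    print(' tins z',rect(WW,blob(WW,b,.031,.041)))
print('bell',rect(W,col(p,(0,200,120),(8,255,255),(410,180,480,240))))
cv2.imwrite('pics/top3.png',cv2.resize(p[150:330,70:270,::-1],None,fx=3,fy=3))
```

```text
top red (array([0.5396, 0.166 ]), array([0.0372, 0.0372]), 8.8, 0.0389, 292) green (array([0.5285, 0.2474]), array([0.035 , 0.0361]), 4.7, 0.0395, 271)
 tins z (array([0.5288, 0.2439]), array([0.1591, 0.2594]), 5.3, 0.0381, 1281)
side red None green None
 tins z (array([0.5906, 0.3106]), array([0.0935, 0.6261]), 8.9, 0.0355, 104)
bell None
```

View pics/top3.png

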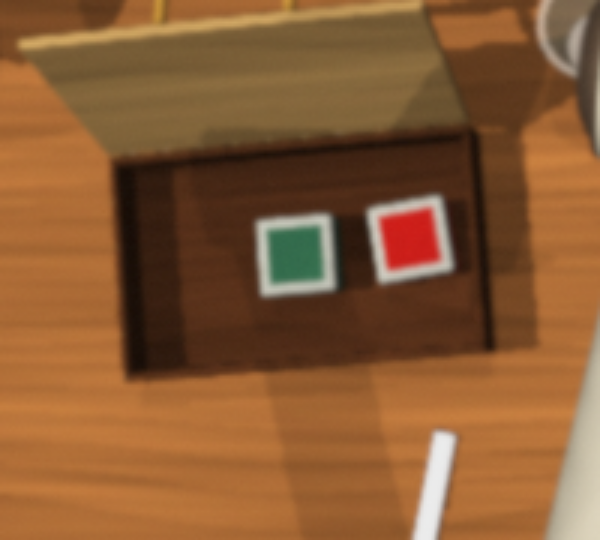

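Green (294,254) and red (410,240) in this crop stand on the chest floor, red close to the right-hand wall; third place empty. Now grip orange.

Call:
jog_arm(plan="0.06 0 0.9 0 0 0 -0.7;0 0 0.9 0 0 0 -0.7;0 0 0.9 0 0 0 -0.7;0 0 0.9 0 0 0 -0.7;0 0 0.9 0 0 0 -0.7;0 0 0.9 0 0 0 -0.7;0 0 0.7 0 0 0 -0.7;0 0 0.5 0 0 0 -0.7;0 0 0.1 0 0 0 -0.7;0 0 0 0 0 0 1")

```text
time_s: 16.45
tcp_pos: [0.5619, -0.2289, 0.0074]
ee_rot: [[-0.192, -0.981, 0.001], [-0.981, 0.192, -0.0], [0.0, -0.001, -1.0]]
wrist_force: [-0.1, 0.9, 0.5]
gripper_width: 0.807
gripper_force: 0.0
```

Call:
jog_arm(plan="0 0 0 0 0 0 1;0 0 0 0 0 0 1;0 0 0 0 0 0 1;0 0 0 0 0 0 1;0 0 0 0 0 0 1;0 0 -0.3 0 0 0 1;0 0 -0.5 0 0 0 1;0 0 -0.6 0 0 0 1;0 0 -0.6 0 0 0 1;0 0 -0.4 0 0 0 1")

```text
time_s: 17.45
tcp_pos: [0.5613, -0.229, 0.0684]
ee_rot: [[-0.192, -0.981, 0.001], [-0.981, 0.192, -0.0], [-0.0, -0.001, -1.0]]
wrist_force: [-0.7, 0.3, -0.4]
gripper_width: 0.612
gripper_force: 30.0
```

Call:
jog_arm(plan="0 0 0 0 0 -0.96 1;0 0 0 0 0 -0.96 1;0 0 0 0 0 -0.97 1;-0.87 0.28 0 0 0 0 1;-0.87 0.28 0 0 0 0 1;-0.87 0.28 0 0 0 0 1;-0.87 0.28 0 0 0 0 1;-0.87 0.29 0 0 0 0 1;-0.87 0.29 0 0 0 0 1;-0.86 0.29 0 0 0 0 1")

```text
time_s: 18.45
tcp_pos: [0.48, -0.0899, 0.0671]
ee_rot: [[0.208, -0.978, -0.0], [-0.978, -0.208, 0.0], [-0.0, 0.0, -1.0]]
wrist_force: [0.5, 0.4, -0.9]
gripper_width: 0.617
gripper_force: 30.0
```

Call:
jog_arm(plan="0 0 0 0 0 0 1;0 0 0.5 0 0 0 1;0 0 0.5 0 0 0 1;0 0 0.4 0 0 0 1;0 0 0.3 0 0 0 1;0 0 0.2 0 0 0 1;0 0 0.1 0 0 0 1;0 0 0.1 0 0 0 1;0 0 0 0 0 0 1;0 0 0 0 0 0 1")

```text
time_s: 19.45
tcp_pos: [0.481, -0.0906, 0.0145]
ee_rot: [[0.208, -0.978, 0.001], [-0.978, -0.208, 0.0], [0.0, -0.001, -1.0]]
wrist_force: [0.1, -0.6, -1.2]
gripper_width: 0.615
gripper_force: 30.0
```

Call:
jog_arm(plan="0 0 0 0 0 0 -0.6;0 0 0 0 0 0 -0.6;0 0 0 0 0 0 -0.6;0 0 0 0 0 0 -0.6;0 0 -0.5 0 0 0 -0.6;0 0 -0.7 0 0 0 -0.6;0 0 -0.7 0 0 0 -0.6;0 0 -0.7 0 0 0 -0.6;0 0 -0.7 0 0 0 -0.6;0 0 -0.7 0 0 -0.2 -0.7")

```text
time_s: 20.45
tcp_pos: [0.4805, -0.0906, 0.1151]
ee_rot: [[0.236, -0.972, 0.0], [-0.972, -0.236, 0.0], [-0.0, -0.0, -1.0]]
wrist_force: [0.8, 0.1, -0.5]
gripper_width: 0.828
gripper_force: 0.0
```

Call:
jog_arm(plan="0.94 0.21 0 0 0 0 -0.7;0.94 0.21 0 0 0 0 -0.7;0.94 0.21 0 0 0 0 -0.7;0.94 0.21 0 0 0 0 -0.7;0.94 0.21 0 0 0 0 -0.7;0.94 0.21 0 0 0 0 -0.7;0.94 0.21 0 0 0 0 -0.7;0.94 0.21 0 0 0 0 -0.7;0.94 0.21 0 0 0 0 -0.7;0.94 0.21 0 0 0 0 -0.7")

```text
time_s: 21.45
tcp_pos: [0.4848, -0.3323, 0.1142]
ee_rot: [[0.236, -0.972, -0.0], [-0.972, -0.236, 0.0], [-0.0, 0.0, -1.0]]
wrist_force: [-0.3, 0.3, 0.8]
gripper_width: 0.849
gripper_force: 0.0
```

Call:
jog_arm(plan="0.95 0.22 0 0 0 0 -0.7;0.95 0.22 0 0 0 0 -0.7;0 0 0.5 0 0 0 -0.7;0 0 0.5 0 0 0 -0.7;0 0 0.5 0 0 0 -0.7;0 0 0.5 0 0 0 -0.7;0 0 0 0 0 0 -0.7;0 0 0 0 0 0 -0.7;0 0 0 0 0 0 -0.7;0 0 0 0 0 0 -0.7")

```text
time_s: 22.45
tcp_pos: [0.4861, -0.3802, 0.065]
ee_rot: [[0.236, -0.972, 0.001], [-0.972, -0.236, -0.001], [0.001, -0.001, -1.0]]
wrist_force: [0.4, 0.1, 0.1]
gripper_width: 0.85
gripper_force: 0.0
```

```bash
cat >> h.py <<'E'
def col(p,lo,hi,box):
    h=cv2.cvtColor(p,cv2.COLOR_RGB2HSV);u0,v0,u1,v1=box;m=cv2.inRange(h,lo,hi)>0;k=np.zeros_like(m);k[v0:v1,u0:u1]=m[v0:v1,u0:u1];return k
E
python3 - <<'E'
from h import *
p,d=snap('top'); W=cloud('top',d)
print('orange',rect(W,blob(W,(290,222,366,295),.03,.048)))
m=col(p,(0,0,150),(179,70,255),(290,222,366,295))
print('coaster',rect(W,m&(W[...,2]<.015)))
print('bell',rect(W,col(p,(0,180,100),(8,255,255),(390,160,500,250))), 'blue',rect(W,blob(W,(440,232,490,280),.022,.042)))
E
```

```text
orange (array([ 0.4803, -0.0894]), array([0.0519, 0.0541]), 12.8, 0.0386, 637)
coaster (array([ 0.4807, -0.0902]), array([0.1012, 0.1011]), 11.9, 0.0063, 1342)
bell (array([ 0.6323, -0.3556]), array([0.0286, 0.0155]), -26.7, 0.0214, 81) blue (array([ 0.4792, -0.3714]), array([0.0457, 0.0331]), 13.6, 0.0318, 211)
```

Call:
jog_arm(plan="0.04 0 0.5 0 0 0 -0.7;0 0 0.5 0 0 0 -0.7;0 0 0.5 0 0 0 -0.7;0 0 0.5 0 0 0 -0.7;0 0 0.28 0 0 0 -0.7;0 0 0 0 0 0 -0.7;0 0 0 0 0 0 1;0 0 0 0 0 0 1;0 0 0 0 0 0 1;0 0 0 0 0 0 1")

```text
time_s: 23.5
tcp_pos: [0.486, -0.3813, 0.0079]
ee_rot: [[0.236, -0.972, 0.001], [-0.972, -0.236, -0.0], [0.001, -0.001, -1.0]]
wrist_force: [-0.5, 0.5, 0.8]
gripper_width: 0.618
gripper_force: 30.0
```

Call:
jog_arm(plan="0 0 0 0 0 0 1;0 0 0 0 0 0 1;0 0 -0.3 0 0 0 1;0 0 -0.5 0 0 0 1;0 0 -0.6 0 0 0 1;0 0 -0.6 0 0 0 1;0 0 -0.6 0 0 0 1;0 0 -0.6 0 0 0 1;0 0 -0.6 0 0 0 1;0 0 0 0 0 0.2 1")

```text
time_s: 24.5
tcp_pos: [0.4873, -0.3819, 0.1055]
ee_rot: [[0.207, -0.978, 0.005], [-0.978, -0.207, -0.003], [0.004, -0.005, -1.0]]
wrist_force: [-0.1, -0.1, -1.5]
gripper_width: 0.617
gripper_force: 30.0
```

Call:
jog_arm(plan="-0.95 -0.18 0 0 0 0 1;-0.95 -0.18 0 0 0 0 1;-0.95 -0.18 0 0 0 0 1;-0.95 -0.18 0 0 0 0 1;-0.95 -0.18 0 0 0 0 1;-0.95 -0.18 0 0 0 0 1;-0.95 -0.19 0 0 0 0 1;-0.95 -0.19 0 0 0 0 1;-0.95 -0.19 0 0 0 0 1;-0.95 -0.19 0 0 0 0 1")

```text
time_s: 25.5
tcp_pos: [0.4807, -0.1382, 0.102]
ee_rot: [[0.207, -0.978, -0.001], [-0.978, -0.207, 0.0], [-0.0, 0.001, -1.0]]
wrist_force: [1.0, -0.4, -1.0]
gripper_width: 0.617
gripper_force: 30.0
```

Call:
jog_arm(plan="-0.95 -0.18 0 0 0 0 1;-0.95 -0.19 0 0 0 0 1;0 0 0 0 0 0 1;0 0 0.5 0 0 0 1;0 0 0.5 0 0 0 1;0 0 0.5 0 0 0 1;0 0 0.4 0 0 0 1;0 0 0.2 0 0 0 1;0 0 0 0 0 0 1;0 0 0 0 0 0 1")

```text
time_s: 26.5
tcp_pos: [0.4808, -0.091, 0.05]
ee_rot: [[0.208, -0.978, 0.001], [-0.978, -0.208, -0.0], [0.0, -0.001, -1.0]]
wrist_force: [-0.5, -0.4, -2.0]
gripper_width: 0.616
gripper_force: 30.0
```

Call:
jog_arm(plan="0 0 0.13 0 0 0 1;0 0 0 0 0 0 1;0 0 0 0 0 0 -0.6;0 0 0 0 0 0 -0.6;0 0 0 0 0 0 -0.6;0 0 0 0 0 0 -0.6;0 0 -0.5 0 0 0 -0.6;0 0 -1 0 0 0 -0.6;0 0 -1 0 0 0 -0.6;0 0 -1 0 0 0 -0.6")

```text
time_s: 27.5
tcp_pos: [0.4803, -0.0908, 0.135]
ee_rot: [[0.208, -0.978, -0.0], [-0.978, -0.208, -0.0], [0.0, 0.0, -1.0]]
wrist_force: [0.8, -0.4, -0.8]
gripper_width: 0.796
gripper_force: 0.0
```

Call:
jog_arm(plan="0 0 -0.06 0 0 -1 -0.46;0 0 -0.06 0 0 -1 -0.46;0 0 -0.06 0 0 -1 -0.46;0 0 -0.06 0 0 -1 -0.46;0 0 -0.06 0 0 -1 -0.46;0 0 -0.06 0 0 -1 -0.46;0 0 -0.06 0 0 -1 -0.46;0 0 -0.06 0 0 -1 -0.46;0 0 -0.06 0 0 -1 -0.46;0 0 -0.06 0 0 -1 -0.46")

```text
time_s: 28.5
tcp_pos: [0.4803, -0.0908, 0.1492]
ee_rot: [[0.999, 0.041, 0.0], [0.041, -0.999, 0.0], [0.0, -0.0, -1.0]]
wrist_force: [0.1, 0.3, -0.2]
gripper_width: 0.725
gripper_force: 0.0
```

Call:
jog_arm(plan="0 0 0 0 0 -0.34 -0.46;0.21 -0.95 0 0 0 0 -0.46;0.21 -0.95 0 0 0 0 -0.46;0.21 -0.95 0 0 0 0 -0.46;0.21 -0.95 0 0 0 0 -0.46;0.21 -0.95 0 0 0 0 -0.46;0.21 -0.95 0 0 0 0 -0.46;0.21 -0.95 0 0 0 0 -0.46;0.21 -0.95 0 0 0 0 -0.46;0.21 -0.95 0 0 0 0 -0.46")

```text
time_s: 29.5
tcp_pos: [0.5098, 0.1271, 0.1491]
ee_rot: [[0.997, 0.083, 0.0], [0.083, -0.997, 0.0], [0.0, -0.0, -1.0]]
wrist_force: [-0.0, 0.6, 0.6]
gripper_width: 0.73
gripper_force: 0.0
```

Call:
jog_arm(plan="0.22 -0.95 0 0 0 0 -0.46;0.22 -0.95 0 0 0 0 -0.46;0.22 -0.95 0 0 0 0 -0.46;0.22 -0.95 0 0 0 0 -0.46;0.23 -0.98 0 0 0 0 -0.46;0 0 0.5 0 0 0 -0.46;0 0 0.5 0 0 0 -0.46;0 0 0.5 0 0 0 -0.46;0 0 0 0 0 0 -0.46;0 0 0 0 0 0 -0.46")

```text
time_s: 30.5
tcp_pos: [0.5275, 0.2466, 0.1111]
ee_rot: [[0.997, 0.082, -0.001], [0.082, -0.997, -0.001], [-0.001, 0.001, -1.0]]
wrist_force: [0.1, 0.1, 0.2]
gripper_width: 0.73
gripper_force: 0.0
```

Run:
```python
from h import *
p,d=snap('top','top4'); W=cloud('top',d); np.savez('top4',p=p,d=d,W=W)
print('blue',rect(W,blob(W,(290,222,366,295),.062,.08)),'under',rect(W,blob(W,(290,222,366,295),.03,.048)))
print('bell',rect(W,col(p,(0,180,100),(8,255,255),(390,160,500,250))),rect(W,blob(W,(400,170,470,222),.008,.035)))
p,d=snap('side'); cv2.imwrite('pics/side4.png',cv2.resize(p[70:310,230:430,::-1],None,fx=2.4,fy=2.4))
```

```text
blue (array([ 0.4801, -0.0904]), array([0.052, 0.054]), 12.7, 0.0707, 669) under None
bell (array([ 0.6259, -0.3521]), array([0.0282, 0.0296]), 25.9, 0.0223, 154) (array([ 0.6394, -0.3546]), array([0.1289, 0.075 ]), -43.5, 0.0155, 378)
```

View pics/side4.png

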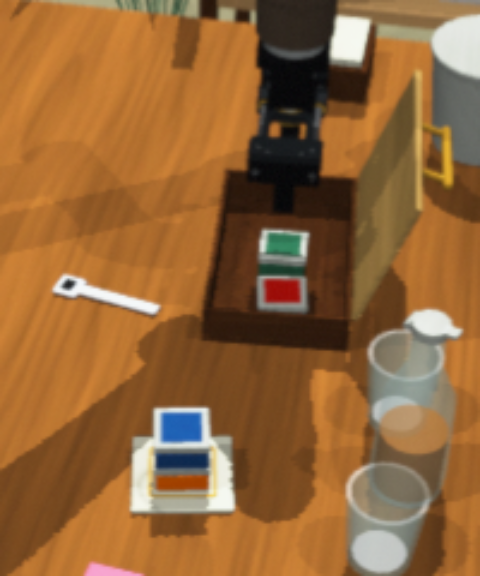

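Column of orange and blue stands squarely ((183,450) in the crop); the gripper is above green. Descend and grip.

Call:
jog_arm(plan="0.03 -0.03 0.5 0 0 0 -0.46;0 0 0.5 0 0 0 -0.46;0 0 0.5 0 0 0 -0.46;0 0 0.5 0 0 0 -0.46;0 0 0.5 0 0 0 -0.46;0 0 0.5 0 0 0 -0.46;0 0 0.5 0 0 0 -0.46;0 0 0.38 0 0 0 -0.46;0 0 0 0 0 0 -0.46;0 0 0 0 0 0 1")

```text
time_s: 31.6
tcp_pos: [0.5285, 0.2484, 0.0145]
ee_rot: [[0.997, 0.083, 0.0], [0.083, -0.997, -0.0], [0.0, 0.0, -1.0]]
wrist_force: [0.0, 0.7, 0.8]
gripper_width: 0.697
gripper_force: 0.0
```

Call:
jog_arm(plan="0 0 0 0 0 0 1;0 0 0 0 0 0 1;0 0 0 0 0 0 1;0 0 -0.3 0 0 0 1;0 0 -0.6 0 0 0 1;0 0 -0.8 0 0 0 1;0 0 -0.8 0 0 0 1;0 0 -0.8 0 0 0 1;0 0 -0.8 0 0 0 1;0 0 -0.8 0 0 0 1")

```text
time_s: 32.6
tcp_pos: [0.528, 0.2482, 0.1384]
ee_rot: [[0.997, 0.083, 0.0], [0.083, -0.997, 0.0], [0.0, -0.0, -1.0]]
wrist_force: [0.3, -0.2, -0.9]
gripper_width: 0.619
gripper_force: 30.0
```

Call:
jog_arm(plan="0 0 0 0 0 -0.91 1;-0.33 0.92 0 0 0 0 1;-0.33 0.92 0 0 0 0 1;-0.33 0.92 0 0 0 0 1;-0.33 0.92 0 0 0 0 1;-0.33 0.92 0 0 0 0 1;-0.33 0.92 0 0 0 0 1;-0.33 0.92 0 0 0 0 1;-0.33 0.92 0 0 0 0 1;-0.33 0.92 0 0 0 0 1")

```text
time_s: 33.6
tcp_pos: [0.4984, 0.0294, 0.1376]
ee_rot: [[0.978, 0.208, 0.001], [0.208, -0.978, 0.0], [0.001, -0.0, -1.0]]
wrist_force: [0.5, -0.2, -1.4]
gripper_width: 0.621
gripper_force: 30.0
```

Call:
jog_arm(plan="-0.34 0.92 0 0 0 0 1;-0.34 0.92 0 0 0 0 1;-0.34 0.92 0 0 0 0 1;-0.34 0.92 0 0 0 0 1;-0.34 0.9 0 0 0 0 1;0 0 0 0 0 0 1;0 0 0.5 0 0 0 1;0 0 0.5 0 0 0 1;0 0 0.5 0 0 0 1;0 0 0.3 0 0 0 1")

```text
time_s: 34.6
tcp_pos: [0.4808, -0.09, 0.0915]
ee_rot: [[0.978, 0.209, -0.001], [0.209, -0.978, 0.0], [-0.001, -0.0, -1.0]]
wrist_force: [0.1, 0.1, -1.5]
gripper_width: 0.618
gripper_force: 30.0
```

Call:
jog_arm(plan="0 0.03 0.2 0 0 0 1;0 0 0.15 0 0 0 1;0 0 0.1 0 0 0 1;0 0 0 0 0 0 1;0 0 0 0 0 0 1;0 0 0 0 0 0 1;0 0 0 0 0 0 1;0 0 0 0 0 0 1;0 0 0 0 0 0 1;0 0 0 0 0 0 1")

```text
time_s: 35.6
tcp_pos: [0.4813, -0.0912, 0.0808]
ee_rot: [[0.978, 0.208, 0.0], [0.208, -0.978, 0.0], [0.0, 0.0, -1.0]]
wrist_force: [0.5, -0.1, -0.8]
gripper_width: 0.62
gripper_force: 30.0
```

Call:
jog_arm(plan="0 0 0.08 0 0 0 1;0 0 0 0 0 0 1;0 0 0 0 0 0 -0.5;0 0 0 0 0 0 -0.5;0 0 0 0 0 0 -0.5;0 0 0 0 0 0 -0.5;0 0 -0.6 0 0 0 -0.5;0 0 -1 0 0 0 -0.5;0 0 -1 0 0 0 -0.5;0 0 -1 0 0 0 -0.5")

```text
time_s: 36.6
tcp_pos: [0.481, -0.0913, 0.1697]
ee_rot: [[0.978, 0.208, -0.0], [0.208, -0.978, -0.0], [-0.0, -0.0, -1.0]]
wrist_force: [1.1, -0.4, -0.7]
gripper_width: 0.751
gripper_force: 0.0
```

Call:
jog_arm(plan="0 0 0 0 0 1 -1;0 0 0 0 0 1 -1;0 0 0 0 0 1 -1;0 0 0 0 0 1 -1;0 0 0 0 0 1 -1;0 0 0 0 0 1 -1;0 0 0 0 0 1 -1;0 0 0 0 0 1 -1;0 0 0 0 0 1 -1;0 0 0 0 0 1 -1")

```text
time_s: 37.6
tcp_pos: [0.4811, -0.0912, 0.1687]
ee_rot: [[0.37, -0.929, -0.0], [-0.929, -0.37, 0.0], [-0.0, 0.0, -1.0]]
wrist_force: [0.8, 0.5, 0.2]
gripper_width: 1.001
gripper_force: 0.0
```

Call:
jog_arm(plan="0 0 0 0 0 0.85 -1;0 0 0 0 0 0.8 -1;-0.98 -0.34 0 0 0 0 -1;-0.98 -0.34 0 0 0 0 -1;-0.98 -0.34 0 0 0 0 -1;-0.98 -0.34 0 0 0 0 -1;-0.98 -0.35 0 0 0 0 -1;-0.98 -0.35 0 0 0 0 -1;-0.98 -0.35 0 0 0 0 -1;-0.98 -0.35 0 0 0 0 -1")

```text
time_s: 38.6
tcp_pos: [0.5194, 0.1141, 0.1687]
ee_rot: [[0.154, -0.988, -0.0], [-0.988, -0.154, -0.0], [0.0, 0.0, -1.0]]
wrist_force: [0.3, -0.8, -0.9]
gripper_width: 1.002
gripper_force: 0.0
```

Call:
jog_arm(plan="-0.98 -0.34 0 0 0 0 -1;-0.98 -0.35 0 0 0 0 -1;0 0 0.5 0 0 0 -1;0 0 0.5 0 0 0 -1;0 0 0.5 0 0 0 -1;0 0 0 0 0 0 -1;0 0 0 0 0 0 -1;0 0 0 0 0 0 -1;0 0 0 0 0 0 -1;0 0 0 0 0 0 -1")

```text
time_s: 39.6
tcp_pos: [0.5292, 0.1641, 0.1318]
ee_rot: [[0.153, -0.988, 0.001], [-0.988, -0.153, 0.001], [-0.0, -0.001, -1.0]]
wrist_force: [-0.0, 0.4, 0.2]
gripper_width: 1.001
gripper_force: 0.0
```

Run:
```python
from h import *
p,d=snap('top'); W=cloud('top',d); np.savez('top5',p=p,d=d,W=W)
print('green',rect(W,blob(W,(290,222,366,295),.094,.112)),'under',rect(W,blob(W,(290,222,366,295),.02,.09)))
print('bell',rect(W,col(p,(0,180,100),(8,255,255),(390,160,500,250))))
p,d=snap('side'); cv2.imwrite('pics/side5.png',cv2.resize(p[70:310,230:430,::-1],None,fx=2.4,fy=2.4))
```

```text
green (array([ 0.4815, -0.0892]), array([0.0518, 0.0543]), 12.2, 0.1024, 713) under (array([ 0.4556, -0.096 ]), array([0.0018, 0.0518]), 12.7, 0.0707, 24)
bell (array([ 0.6258, -0.3523]), array([0.0286, 0.0286]), 2.6, 0.0218, 153)
```

View pics/side5.png

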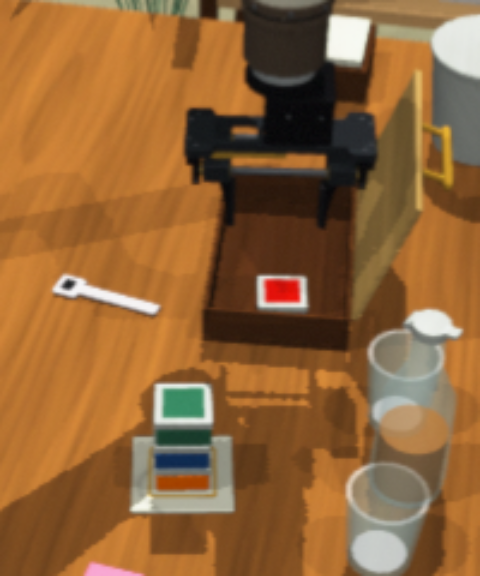

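Green sits squarely on the column at (183,410); the gripper is above red with its body clear of the lid. Descend in steps.

Call:
jog_arm(plan="0 0.05 0.5 0 0 0 -1;0 0 0.5 0 0 0 -1;0 0 0.5 0 0 0 -1;0 0 0.5 0 0 0 -1;0 0 0.5 0 0 0 -1;0 0 0.4 0 0 0 -1;0 0 0.3 0 0 0 -1;0 0 0.2 0 0 0 -1;0 0 0 0 0 0 -1;0 0 0 0 0 0 -1")

```text
time_s: 40.7
tcp_pos: [0.528, 0.1641, 0.0466]
ee_rot: [[0.154, -0.988, 0.001], [-0.988, -0.154, 0.0], [-0.0, -0.001, -1.0]]
wrist_force: [-0.3, 0.1, -0.1]
gripper_width: 1.002
gripper_force: 0.0
```

Run:
```python
from h import *
t=np.load('top3.npz');W=t['W']
c=np.array([.529,.2465]);R=np.array([[np.cos(.087),-np.sin(.087)],[np.sin(.087),np.cos(.087)]])
q=W.reshape(-1,3);q=q[~np.isnan(q[:,0])];l=(q[:,:2]-c)@R
m=(abs(l[:,1])<.1)&(l[:,0]>.06)&(l[:,0]<.15)&(q[:,2]>.04)
for a in np.arange(.05,.21,.02):
    k=m&(abs(q[:,2]-a)<.006)
    if k.any(): print(a.round(2),l[k,0].min().round(4),np.median(l[k,0]).round(4))
print((R.T@(r.sense()['tcp_pos'][:2]-c)).round(4), r.sense()['wrist_force'])
```

```text
0.05 0.0728 0.0783
0.07 0.0838 0.0877
0.09 0.0898 0.0945
0.11 0.0958 0.1011
0.13 0.1041 0.1079
0.15 0.1093 0.1147
0.17 0.1164 0.1217
0.19 0.1239 0.1288
[-0.0082 -0.082 ] [-0.34042294  0.11637358 -0.07235455]
```

Call:
jog_arm(plan="0 0 0.3 0 0 0 -1;0 0 0.3 0 0 0 -1;0 0 0.25 0 0 0 -1;0 0 0.2 0 0 0 -1;0 0 0 0 0 0 -1;0 0 0 0 0 0 -1;0 0 0 0 0 0 -1;0 0 0 0 0 0 -1;0 0 0 0 0 0 1;0 0 0 0 0 0 1")

```text
time_s: 41.7
tcp_pos: [0.5279, 0.1641, 0.0203]
ee_rot: [[0.154, -0.988, 0.001], [-0.988, -0.154, 0.0], [-0.0, -0.001, -1.0]]
wrist_force: [0.7, -1.5, -0.5]
gripper_width: 0.89
gripper_force: 0.3
```

Call:
jog_arm(plan="0 0 0 0 0 0 1;0 0 0 0 0 0 1;0 0 0 0 0 0 1;0 0 0 0 0 0 1;0 0 0 0 0 0 1;0 0 0 0 0 0 1;0 0 0 0 0 0 1;0 0 -0.2 0 0 0 1;0 0 -0.4 0 0 0 1;0 0 -0.4 0 0 0 1")

```text
time_s: 42.7
tcp_pos: [0.5272, 0.1636, 0.0455]
ee_rot: [[0.153, -0.988, -0.001], [-0.988, -0.153, -0.001], [0.001, 0.001, -1.0]]
wrist_force: [-0.1, -0.3, -0.3]
gripper_width: 0.619
gripper_force: 30.0
```

Call:
jog_arm(plan="0 0 -0.6 0 0 0 1;0 0 -0.8 0 0 0 1;0 0 -0.9 0 0 0 1;0 0 -0.9 0 0 0 1;0 0 -0.9 0 0 0 1;0 0 -0.9 0 0 0 1;0 0 0 0 0 -0.4 1;0 0 0 0 0 0 1;0 0 0 0 0 0 1;0 0 0 0 0 0 1")

```text
time_s: 43.7
tcp_pos: [0.5271, 0.1636, 0.1696]
ee_rot: [[0.208, -0.978, -0.001], [-0.978, -0.208, -0.001], [0.0, 0.001, -1.0]]
wrist_force: [0.2, -0.3, -0.7]
gripper_width: 0.617
gripper_force: 30.0
```

Call:
jog_arm(plan="0.96 0.4 0 0 0 0 1;0.96 0.4 0 0 0 0 1;0.96 0.4 0 0 0 0 1;0.96 0.4 0 0 0 0 1;0.96 0.4 0 0 0 0 1;0.96 0.4 0 0 0 0 1;0.96 0.39 0 0 0 0 1;0.96 0.39 0 0 0 0 1;0.95 0.39 0 0 0 0 1;0.95 0.39 0 0 0 0 1")

```text
time_s: 44.7
tcp_pos: [0.4801, -0.092, 0.1697]
ee_rot: [[0.208, -0.978, -0.001], [-0.978, -0.208, -0.0], [-0.0, 0.001, -1.0]]
wrist_force: [0.4, -0.6, -1.0]
gripper_width: 0.619
gripper_force: 30.0
```

Call:
jog_arm(plan="0 0 0 0 0 0 1;0 0 0.5 0 0 0 1;0 0 0.5 0 0 0 1;0 0 0.4 0 0 0 1;0 0 0.3 0 0 0 1;0 0 0.1 0 0 0 1;0 0 0 0 0 0 1;0 0 0 0 0 0 1;0 0 0 0 0 0 1;0 0 0 0 0 0 1")

```text
time_s: 45.7
tcp_pos: [0.481, -0.0909, 0.1255]
ee_rot: [[0.208, -0.978, 0.001], [-0.978, -0.208, 0.0], [0.0, -0.001, -1.0]]
wrist_force: [0.7, -0.7, -1.3]
gripper_width: 0.615
gripper_force: 30.0
```

Call:
jog_arm(plan="0 0 0.12 0 0 0 1;0 0 0.12 0 0 0 1;0 0 0.08 0 0 0 1;0 0 0 0 0 0 1;0 0 0 0 0 0 1;0 0 0 0 0 0 1;0 0 0 0 0 0 1;0 0 0 0 0 0 1;0 0 0 0 0 0 1;0 0 0 0 0 0 1")

```text
time_s: 46.7
tcp_pos: [0.4807, -0.091, 0.1171]
ee_rot: [[0.208, -0.978, 0.0], [-0.978, -0.208, 0.0], [-0.0, -0.0, -1.0]]
wrist_force: [0.5, -0.2, -1.3]
gripper_width: 0.617
gripper_force: 30.0
```

Call:
jog_arm(plan="0 0 0 0 0 0 -0.5;0 0 0 0 0 0 -0.5;0 0 0 0 0 0 -0.5;0 0 0 0 0 0 -0.5;0 0 -0.4 0 0 0 -0.5;0 0 -0.6 0 0 0 -0.5;0 0 -0.7 0 0 0 -0.5;0 0 -0.7 0 0 0 -0.5;0 0 -0.7 0 0 0 -0.5;0 0 -0.7 0 0 0 -0.5")

```text
time_s: 47.7
tcp_pos: [0.4808, -0.091, 0.2137]
ee_rot: [[0.208, -0.978, 0.001], [-0.978, -0.208, -0.0], [0.0, -0.001, -1.0]]
wrist_force: [0.5, 0.7, -0.9]
gripper_width: 0.749
gripper_force: 0.0
```

Call:
jog_arm(plan="0.95 -0.29 0 0 0 0 -0.5;0.95 -0.29 0 0 0 0 -0.5;0.95 -0.29 0 0 0 0 -0.5;0.95 -0.29 0 0 0 0 -0.5;0.95 -0.29 0 0 0 0 1;0.95 -0.29 0 0 0 0 1;0.95 -0.29 0 0 0 0 1;0.95 -0.29 0 0 0 0 1;0.95 -0.29 0 0 0 0 1;0.95 -0.29 0 0 0 0 1")

```text
time_s: 48.7
tcp_pos: [0.6016, -0.3091, 0.2129]
ee_rot: [[0.208, -0.978, 0.001], [-0.978, -0.208, -0.0], [0.0, -0.0, -1.0]]
wrist_force: [0.4, 0.4, 0.4]
gripper_width: 0.292
gripper_force: 0.0
```

Run:
```python
from h import *
p,d=snap('top'); W=cloud('top',d)
print('red',rect(W,blob(W,(285,215,370,300),.125,.145)),'under',rect(W,blob(W,(290,222,366,295),.02,.12)))
print('bell',rect(W,col(p,(0,180,100),(8,255,255),(390,160,500,250))))
q,d2=snap('side'); W2=cloud('side',d2); print('side bell',rect(W2,col(q,(0,180,100),(8,255,255),(320,290,420,390))),'col',rect(W2,blob(W2,(250,180,370,300),.128,.145)))
cv2.imwrite('pics/both6.png',np.hstack([cv2.resize(p[100:340,250:490],(400,400)),cv2.resize(q[150:390,200:440],(400,400))])[...,::-1])
```

```text
red (array([ 0.495 , -0.0607]), array([0.005 , 0.0141]), -15.6, 0.1339, 14) under None
bell (array([ 0.606 , -0.3144]), array([0.0184, 0.0861]), 34.1, 0.2972, 43)
side bell (array([ 0.6288, -0.3565]), array([0.0275, 0.0299]), -39.2, 0.0225, 178) col (array([ 0.4806, -0.0892]), array([0.0517, 0.0508]), 11.0, 0.1344, 295)
```

View pics/both6.png

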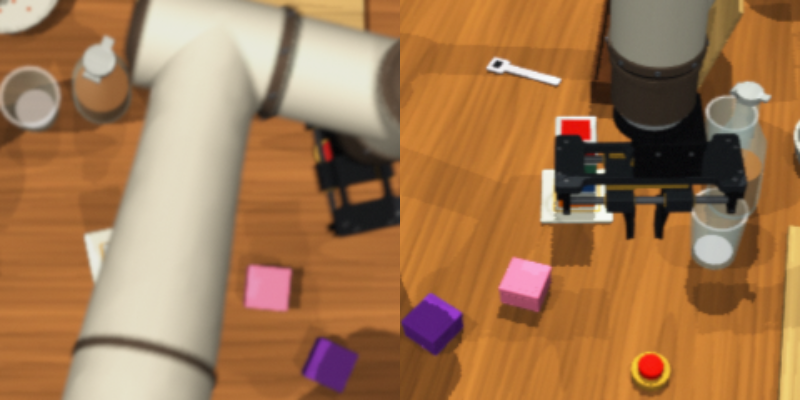

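The side picture shows red on top of the column at (575,130) and the bell at (650,368) unobstructed. Now go over the bell and press.

Call:
jog_arm(plan="0.96 -0.29 0 0 0 0 1;0.96 -0.29 0 0 0 0 1;0 0 0.9 0 0 0 1;0 0 0.9 0 0 0 1;0 0 0.9 0 0 0 1;0 0 0.9 0 0 0 1;0 0 0.9 0 0 0 1;0 0 0.9 0 0 0 1;0 0 0.9 0 0 0 1;0 0 0.7 0 0 0 1")

```text
time_s: 49.8
tcp_pos: [0.6248, -0.3513, 0.0362]
ee_rot: [[0.209, -0.978, -0.001], [-0.978, -0.209, 0.001], [-0.001, 0.001, -1.0]]
wrist_force: [-0.3, 0.2, -0.9]
gripper_width: 0.001
gripper_force: 0.0
```

Call:
jog_arm(plan="0 0 0 0 0 0 1;0 0 0 0 0 0 1;0 0 0 0 0 0 1;0 0 0.1 0 0 0 1;0 0 0.1 0 0 0 1;0 0 0.1 0 0 0 1;0 0 0.1 0 0 0 1;0 0 0 0 0 0 1;0 0 0 0 0 0 1;0 0 0 0 0 0 1")

```text
time_s: 50.8
tcp_pos: [0.6254, -0.3521, 0.0271]
ee_rot: [[0.208, -0.978, 0.0], [-0.978, -0.208, -0.0], [0.0, -0.0, -1.0]]
wrist_force: [-0.3, -0.2, 0.1]
gripper_width: 0.007
gripper_force: 0.0
```

Press in small steps to below 16 mm.

Call:
jog_arm(plan="0 0 0.1 0 0 0 1;0 0 0.1 0 0 0 1;0 0 0.1 0 0 0 1;0 0 0.1 0 0 0 1;0 0 0.06 0 0 0 1;0 0 0 0 0 0 1;0 0 0 0 0 0 1;0 0 0 0 0 0 1;0 0 0 0 0 0 1;0 0 0 0 0 0 1")

```text
time_s: 51.8
tcp_pos: [0.6254, -0.3521, 0.0165]
ee_rot: [[0.209, -0.978, 0.0], [-0.978, -0.209, -0.0], [0.0, -0.0, -1.0]]
wrist_force: [-0.8, 1.6, 6.1]
gripper_width: 0.005
gripper_force: 2.7
```

Call:
jog_arm(plan="0 0 0.04 0 0 0 1;0 0 0.03 0 0 0 1;0 0 0 0 0 0 1;0 0 0 0 0 0 1;0 0 0 0 0 0 1;0 0 0 0 0 0 1;0 0 0 0 0 0 1;0 0 0 0 0 0 1;0 0 0 0 0 0 1;0 0 0 0 0 0 1")

```text
time_s: 52.8
tcp_pos: [0.6255, -0.3521, 0.0164]
ee_rot: [[0.209, -0.978, 0.001], [-0.978, -0.209, -0.001], [0.001, -0.0, -1.0]]
wrist_force: [-3.4, 2.4, 10.0]
gripper_width: 0.005
gripper_force: 5.6
```

The force rises while the height stays, so the button is at its bottom. Release and retreat.

Call:
jog_arm(plan="0 0 -0.3 0 0 0 1;0 0 -0.5 0 0 0 1;0 0 -0.9 0 0 0 1;0 0 -0.9 0 0 0 1;0 0 -0.9 0 0 0 1;0 0 -0.9 0 0 0 1;0 0 -0.9 0 0 0 1;0 0 -0.9 0 0 0 1;0 0 -0.9 0 0 0 1;0 0 -0.5 0 0 0 1")

```text
time_s: 53.8
tcp_pos: [0.6259, -0.3524, 0.2062]
ee_rot: [[0.208, -0.978, 0.003], [-0.978, -0.208, -0.001], [0.002, -0.003, -1.0]]
wrist_force: [0.7, 0.5, 1.0]
gripper_width: 0.005
gripper_force: 0.0
```

Call:
jog_arm(plan="0.9 0 0 0 0 0 1;0.9 0 0 0 0 0 1;0.9 0 0 0 0 0 1;0.9 0 0 0 0 0 1;0.9 0 0 0 0 0 1;0.9 0 0 0 0 0 1;0 0 0 0 0 0 1;0 0 0 0 0 0 1;0 0 0 0 0 0 1;0 0 0 0 0 0 1")

```text
time_s: 54.8
tcp_pos: [0.6536, -0.4831, 0.2043]
ee_rot: [[0.209, -0.978, 0.0], [-0.978, -0.209, 0.0], [0.0, -0.0, -1.0]]
wrist_force: [0.6, -0.2, 0.0]
gripper_width: 0.004
gripper_force: 0.0
```

Run:
```python
from h import *
p,d=snap('top'); W=cloud('top',d)
print('red',rect(W,blob(W,(285,215,370,300),.125,.145)))
print('bell',rect(W,col(p,(0,180,100),(8,255,255),(390,160,500,250))))
q,d2=snap('side'); W2=cloud('side',d2); print('side bell',rect(W2,col(q,(0,180,100),(8,255,255),(320,290,420,390))),'col',rect(W2,blob(W2,(250,180,370,300),.128,.145)))
cv2.imwrite('pics/both7.png',np.hstack([cv2.resize(p,(400,300)),cv2.resize(q,(400,300))])[...,::-1])
```

```text
red (array([ 0.48  , -0.0903]), array([0.0524, 0.0539]), 12.7, 0.1345, 751)
bell None
side bell (array([ 0.6296, -0.3682]), array([0.0182, 0.0058]), 2.1, 0.0191, 33) col (array([ 0.4822, -0.0922]), array([0.0526, 0.057 ]), 12.6, 0.1344, 446)
```

View pics/both7.png

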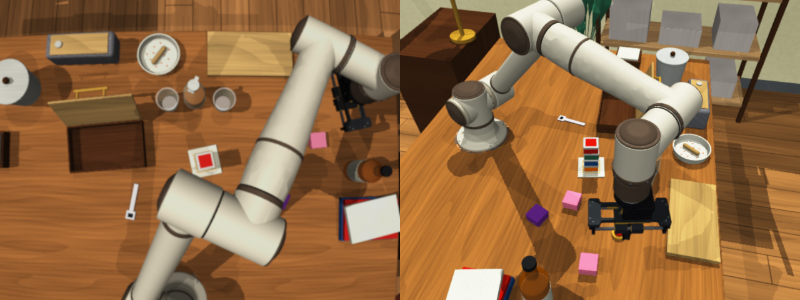

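The lid is open (top view, (95,110)), the four-tin column stands centred on the coaster (205,160), the glasses are in place and the arm is clear. Handing in.

```bash
python3 -c "
from station import r
print(r.finish_job())"
```

```text
the job is handed in; nothing more can be done
None
```

I opened the chest lid onto its stop, stacked the four tins present (orange, blue, green, red from the bottom up) centred and square on the coaster, pressed and released the call button, and handed the job in at about 55 s. The hand-in returned no verdict, and the button's return was not seen directly because the arm blocked the last pictures.

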